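# Load the vessel carriers in the soil laboratory

### The arm

A 6-joint arm with a two-finger parallel gripper is mounted at the origin on the work surface. World frame = base frame: x ahead of the robot, y to its left, z up, the work surface at z = 0. Lengths are in m, angles in rad, forces in N, time in s.
With the tool pointing down it reaches from about 0.3 to 0.75 m from the base axis. Payload 8.5 kg.
Tool frame: the origin (TCP) lies midway between the tips of the shut fingers; the grasp point (between the pads) lies 19 mm behind it; z points along the fingers, y is the line along which they close (so a half turn about z gives the same grasp; the last joint's range is limited). The gripper opens to 88 mm and grips with 3 to 60 N. Pads are 18 mm wide; open, the fingers measure 123 mm over their backs; the gripper's body (75 mm by 187 mm) begins 45 mm behind the grasp point.
Start: joints at [0.988, 0.381, 1.297, -0, 1.464, -0.215], TCP at [0.198, 0.513, 0.239] pointing down, gripper open.
Joint ranges: [-3.11, 3.11], [-0.89, 2.33], [0.22, 2.48], [-1.42, 4.56], [0.17, 2.85], [-2.88, 2.88]. Speed limits (rad/s): [2.39, 2.39, 3.14, 3.14, 3.14, 3.14].

### API

Orientations are given as a 3x3 rotation matrix whose columns are the frame's x, y, z axes.
In Python, from cell import r gives the robot as it stands.
- The arm moves only by the tool send_rows, never from a script. Its argument "moves" is a list of rows, each a list of 3 entries, a list of its own where there are three numbers: the shift along the tool's x, y, z scaled (see below), then the turn about the tool's z scaled (see below), then the opening, from 0 (shut) to 1 (fully open). In form: [[[tx, ty, tz], roll, hand], ...]. A call has 1 to 12 rows; each row shifts and turns the commanded pose from where the row before left it, along the tool's axes as they then stand; what a row does not reach is not made up. The controller multiplies each number of a shift by 0.6 m and each number of a turn by 30 degrees. A row lasts 1/8 s, in which the tool goes at most 62.5 mm and 10.7 degrees, less where a joint would pass 70% of its speed; a pose out of reach is approached as far as the arm can. A call with a number of a shift or a turn outside -1 to 1 is refused whole. A call with a gripper value outside its range is refused whole. The fingers move at their own pace and stop on an object; "force" is the grip in N (left out, the last holds). Time passes only in rows, so rows that do not move let the fingers close. It gives the time, the measured TCP pose, the force, the opening and the grip force at its end, in the units of the state.
- r.state(): the state, without advancing time (a new reading comes with each control period).
- r.snapshot(name): name is "side" or "top" or "wrist"; returns the picture (480x640x3 uint8, red, green, blue); there is no depth.
- r.camera_info(name): a dict with "mtx" (3x3 intrinsics, pixels), "k1" (the pictures are not rectified: a ray, as slopes to the right and down, at radius r is drawn at 1 + k1 r^2 times it, then the intrinsics apply), "world_from_camera" (4x4, takes a point from camera to world coordinates); the wrist camera has in their place "mount" (4x4, takes a point from camera to tool coordinates, whose origin is the TCP and whose axes are the flange's). Camera axes: x right, y up, looking along -z (the intrinsics and any distortion apply to the point x, -y, -z); pixel columns grow to the right and rows downward; lengths in m; the calibration is good to about 2 mm. A picture is of the moment at which its call begins: read the wrist's pose just before it. camera_info takes no time and is no camera call.
- r.job_done(): hands the job in; it is judged then, once.
The state is a dict: "time": time; "qpos": joint angles; "dq": joint speeds; "joint_efforts": joint torques, N m; "position": TCP position; "tool_rot": TCP orientation; "contact_force": force on the tool from outside, world axes, zero at the start; "ft_torque": the same for the moment, N m; "opening": opening from 0.0 (shut) to 1.0 (fully open); "finger_force": force on a finger pad.
Only numpy, scipy, OpenCV 4.12 (cv2) and the standard library are available. Lean on these libraries where they do the work, as an engineer would, in place of code of your own. Each camera call takes 0.05 s, during which the arm holds its last target. There are 200 camera calls.

### The job

Four loose vessels stand about the table: a large and a small stoppered flask, a square bottle and a rectangular sample box. Put each one upright, fully down in the well of the carrier plate that matches the shape and size of its base, setting it down gently rather than dropping it and never tipping it over. Leave the round bottle and the open cup that stand among them where they are.

Things in the scene. Friction and masses are not known exactly. Their poses are not given: they have to be found in the camera images.
- flask_large: The larger of two clear conical flasks, closed by a black rubber stopper. Flat round base 64 mm in diameter, a cone up to z = 68 mm, then an upright cylindrical neck 22 mm in diameter to z = 105 mm, a thin lip on top; the stopper (20 mm wide) ends at z = 113 mm. About 110 g. Take it by the neck. Origin: centre of the underside; z up along its axis.
- flask_small: The smaller of two clear conical flasks, closed by a black rubber stopper. Flat round base 48 mm in diameter, a cone up to z = 50 mm, then an upright cylindrical neck 22 mm in diameter to z = 82 mm, a thin lip on top; the stopper (20 mm wide) ends at z = 90 mm. About 60 g. Take it by the neck. Origin: centre of the underside; z up along its axis.
- square_bottle: White plastic bottle of square section, 46 x 46 mm, flat sides up to z = 66 mm, then a round shoulder and a white round cap 30 mm in diameter from z = 72 to 88 mm. About 150 g. Origin: centre of the underside; z up, x and y square to its sides.
- sample_box: Low white rectangular box with its lid shut, 76 mm long (x) by 34 mm wide (y) by 45 mm high (z), a grey seam round it at z = 34 mm and a pale label on top. About 130 g. Origin: centre of the underside; x along its length, y across, z up.
- carrier_large_round: Carrier for the large flask: fixed grey plastic plate, 110 x 110 x 16 mm, a screw head in each corner, with the larger of the two round wells, 76 mm in diameter, 12 mm deep, dark rubber pad on its floor. Origin: centre of the plate's underside, at table height below the well's centre; z up, x and y square to the plate's sides; well mouth at z = 16 mm, floor at z = 4 mm.
- carrier_small_round: Carrier for the small flask: fixed grey plastic plate, 110 x 110 x 16 mm, a screw head in each corner, with the smaller of the two round wells, 60 mm in diameter, 12 mm deep, dark rubber pad on its floor. Origin: centre of the plate's underside, at table height below the well's centre; z up, x and y square to the plate's sides; well mouth at z = 16 mm, floor at z = 4 mm.
- carrier_square: Carrier for the square bottle: fixed grey plastic plate, 110 x 110 x 16 mm, a screw head in each corner, with a square well, 58 x 58 mm, sides parallel to the plate's, 12 mm deep, dark rubber pad on its floor. Origin: centre of the plate's underside, at table height below the well's centre; z up, x and y square to the plate's sides; well mouth at z = 16 mm, floor at z = 4 mm.
- carrier_rect: Carrier for the sample box: fixed grey plastic plate, 110 x 110 x 16 mm, a screw head in each corner, with a rectangular well, 88 mm along x by 46 mm along y, 12 mm deep, dark rubber pad on its floor. Origin: centre of the plate's underside, at table height below the well's centre; z up, x and y square to the plate's sides; well mouth at z = 16 mm, floor at z = 4 mm.
- round_bottle: Bystander, not to be moved: white round bottle with a cap, 38 mm in diameter, 75 mm high. Origin: centre of the underside.
- paper_cup: Bystander, not to be moved: open empty cream cup, 48 mm across the rim, 55 mm high. Origin: centre of the underside.
Things that resemble listed ones, but are neither listed nor needed, are in the scene too. Leave any purple look-alike of the carrier_small_round alone.

How it is judged:
By the outcome, as a careful person would: the job done as asked, in the order asked, and still so for the second after the job is handed in, with the robot touching nothing.
It also fails if it takes over 115 s, if anything falls off the work surface, if the arm or the gripper's body presses on something with over 40 N, if the wrist force passes 120 N, or if a joint passes its speed limit or range.

## Working session

There is one attempt and no reset: what is moved stays moved. The work goes in short steps, Python scripts to look and compute and a tool call to move; the robot and the scene stay as the last step left them, time stands still between calls to the robot, and variables do not carry over. Pictures are saved under pics/ and viewed, at most 14 in all, crops included, and the job is handed in when it is done.

Besides the shell and the picture viewer there is one more tool, called after ">>>" by a JSON object that holds its "name" and its "arguments". send_rows: Moves the arm, as the interface text tells. Shifts and turns lie within -1 to 1; 1 stands for 0.6 m of shift or 30 degrees of turn. Its arguments: {"type":"object","properties":{"moves":{"type":"array"},"force":{"type":"number"}},"required":["moves"]}

```bash
ls; mkdir -p pics
cat > h.py <<'E'
import numpy as np, cv2
from cell import r
def save(name,fn):
    im=r.snapshot(name); cv2.imwrite('pics/'+fn,im[:,:,::-1]); return im
E
python3 - <<'E'
from h import *
s=r.state(); print(s)
for n in ('top','side','wrist'): print(n,r.camera_info(n))
save('top','top1.png'); save('side','side1.png')
E
```

```text
pics
{'time': 0.0, 'qpos': array([ 9.87709279e-01,  3.81174688e-01,  1.29824960e+00,  9.95046123e-07,
        1.46359772e+00, -2.15296579e-01]), 'dq': array([-0.00040363, -0.00060338,  0.00099219, -0.00120718,  0.00028017,
        0.00069388]), 'joint_efforts': array([ 1.10831526e-03, -4.37936318e+01, -2.24553162e+01,  7.13635515e-02,
        3.52609763e-02, -8.95643257e-05]), 'position': array([0.19759722, 0.51297867, 0.23815298]), 'tool_rot': array([[-9.33123911e-01,  3.59554094e-01, -7.87837755e-04],
       [ 3.59554827e-01,  9.33123199e-01, -1.19263956e-03],
       [ 3.06331251e-04, -1.39615135e-03, -9.99998978e-01]]), 'contact_force': array([-0.7698692 ,  0.86783731,  0.05839861]), 'ft_torque': array([-0.02302677,  0.01689495,  0.02303671]), 'finger_force': 0.0, 'opening': 1.0028851787438482}
top {'mtx': array([[588.94235712,   0.        , 322.87138818],
       [  0.        , 588.94235712, 241.60845399],
       [  0.        ,   0.        ,   1.        ]]), 'k1': -0.19744804802883606, 'world_from_camera': array([[-0.01852414,  0.98749779, -0.15654067,  0.20932252],
       [-0.999
[... 578 characters left out ...]
-04,  7.78090400e-01,  6.28152106e-01,
         7.22360845e-01],
       [ 0.00000000e+00,  0.00000000e+00,  0.00000000e+00,
         1.00000000e+00]])}
wrist {'mtx': array([[342.06668815,   0.        , 322.46280812],
       [  0.        , 342.06668815, 242.34992879],
       [  0.        ,   0.        ,   1.        ]]), 'k1': 0.0009063147355487135, 'mount': array([[ 7.89518764e-04,  9.49659163e-01,  3.13283976e-01,
         8.22786534e-02],
       [ 9.99999366e-01, -4.98337723e-04, -1.00952268e-03,
         8.87613546e-04],
       [-8.02581237e-04,  3.13284575e-01, -9.49658955e-01,
        -1.45655007e-01],
       [ 0.00000000e+00,  0.00000000e+00,  0.00000000e+00,
         1.00000000e+00]])}
```

View pics/top1.png

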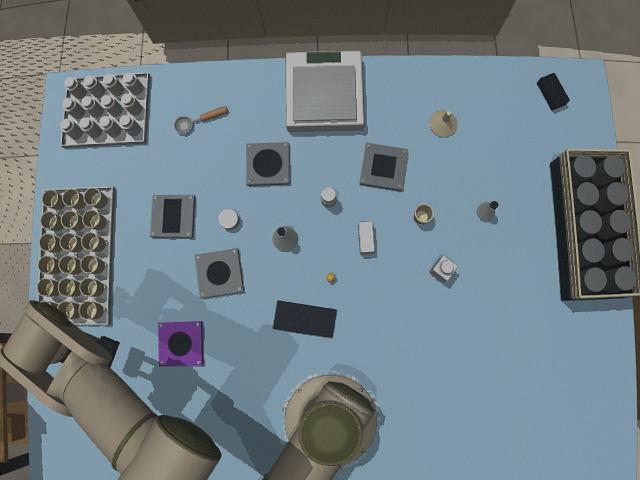

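View pics/side1.png

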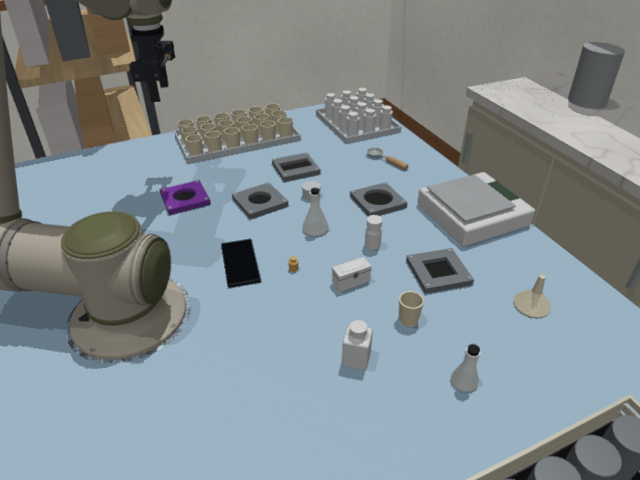

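The top view shows these candidates:
- **Flasks:** large at (285,238), small at (488,211).
- **Other vessels:** square bottle at (444,268), sample box at (367,238).
- **Bystanders:** round bottle at (329,197), cup at (424,214), plus a white disc at (228,219).
- **Carriers:** round wells at (268,163) and (219,273), square at (384,167), rectangular at (173,216). A purple decoy is at (180,343).

The side view agrees. Next I'll measure them.

```bash
cat >> h.py <<'E'
def ray(cam,uv,s=None):
    c=r.camera_info(cam); k=c['k1']
    p=cv2.undistortPoints(np.array(uv,float).reshape(-1,1,2),c['mtx'],np.array([k,0,0,0.])).reshape(-1,2)
    d=np.c_[p[:,0],-p[:,1],-np.ones(len(p))]
    if cam=='wrist':
        T=np.eye(4);T[:3,:3]=s['tool_rot'];T[:3,3]=s['position'];W=T@c['mount']
    else: W=c['world_from_camera']
    return W[:3,3],d@W[:3,:3].T
def plane(cam,uv,z,s=None):
    o,d=ray(cam,uv,s); return o+d*((z-o[2])/d[:,2])[:,None]
def proj(cam,P,s=None):
    c=r.camera_info(cam)
    if cam=='wrist':
        T=np.eye(4);T[:3,:3]=s['tool_rot'];T[:3,3]=s['position'];W=T@c['mount']
    else: W=c['world_from_camera']
    q=(np.array(P)-W[:3,3])@W[:3,:3]; x=q[:,:2]*[1,-1]/-q[:,2:]
    x=x*(1+c['k1']*(x**2).sum(1))[:,None]
    return x*np.diag(c['mtx'])[:2]+c['mtx'][:2,2]
def box(mask,seed,off=(0,0),rad=40):
    n,l,st,ce=cv2.connectedComponentsWithStats(mask.astype(np.uint8))
    d=np.linalg.norm(ce[1:]-seed,axis=1); i=1+np.argmin(np.where(st[1:,4]>15,d,1e9))
    c=max(cv2.findContours((l==i).astype(np.uint8),cv2.RETR_EXTERNAL,cv2.CHAIN_APPROX_NONE)[0],key=len)[:,0]
    return c,ce[i],st[i,4]
E
python3 - <<'E'
from h import *
im=cv2.cvtColor(cv2.imread('pics/top1.png'),cv2.COLOR_BGR2HSV)
sat=im[...,1]; v=im[...,2]
m=(sat<50)
for n,s in dict(LR=(268,163),SR=(219,273),SQ=(384,167),RE=(173,216)).items():
    c,ce,a=box(m,s)
    P=plane('top',c,0.016)[:,:2]
    hull=cv2.convexHull(P.astype(np.float32))
    R=cv2.minAreaRect(hull)
    dk=(v<60); win=np.zeros_like(dk); win[s[1]-18:s[1]+19,s[0]-18:s[0]+19]=1
    cw,cew,aw=box(dk&win,s); Pw=plane('top',cw,0.012)[:,:2]; Rw=cv2.minAreaRect(Pw.astype(np.float32))
    print(n,a,np.round(R[0],4),np.round(R[1],4),round(R[2],1),'well',aw,np.round(Rw[0],4),np.round(Rw[1],4),round(Rw[2],1))
for n,s,z in (('fL',(281,231),.113),('fS',(493,204),.09)):
    c,ce,a=box(v<60,s); print(n,a,ce,plane('top',ce,z)[0])
wm=(sat<45)
for n,s,z in (('sq',(444,268),.07),('box',(367,238),.045),('rb',(329,197),.075),('disc',(228,219),.02)):
    c,ce,a=box(wm,s); P=plane('top',c,z)[:,:2]; R=cv2.minAreaRect(P.astype(np.float32)); print(n,a,ce,np.round(R[0],4),np.round(R[1],4),round(R[2],1))
print('cup',plane('top',[(424,213)],.055))
b=cv2.imread('pics/top1.png')[130:300,140:510]; cv2.imwrite('pics/c1.png',cv2.resize(b,(796,366),interpolation=cv2.INTER_CUBIC))
E
```

```text
LR 1695 [0.6465 0.1469] [0.1139 0.1113] 0.5 well 630 [0.6495 0.1487] [0.0726 0.0728] 89.8
SR 1839 [0.3663 0.2714] [0.1121 0.1114] 7.7 well 430 [0.3674 0.273 ] [0.0582 0.0561] 0.2
SQ 1740 [ 0.6313 -0.15  ] [0.1112 0.1132] 79.4 well 480 [ 0.6341 -0.1502] [0.0581 0.0563] 79.1
RE 1670 [0.5144 0.3943] [0.1119 0.1102] 88.4 well 575 [0.5164 0.3962] [0.0455 0.0869] 88.0
fL 47 [280.93617021 231.29787234] [0.45055598 0.10464088 0.113     ]
fS 45 [493.8        204.48888889] [ 0.5097749  -0.40846738  0.09      ]
sq 458 [443.29257642 268.88646288] [ 0.3585 -0.28  ] [0.0493 0.0562] 51.5
box 489 [366.1390593  237.50511247] [ 0.4429 -0.0981] [0.0817 0.0371] 1.5
rb 261 [328.14559387 196.96934866] [ 0.5394 -0.0069] [0.034  0.0498] 88.7
disc 342 [228.0994152  218.91520468] [0.5018 0.247 ] [0.0517 0.0515] 88.7
cup [[ 0.49895166 -0.24169618  0.055     ]]
```

View pics/c1.png

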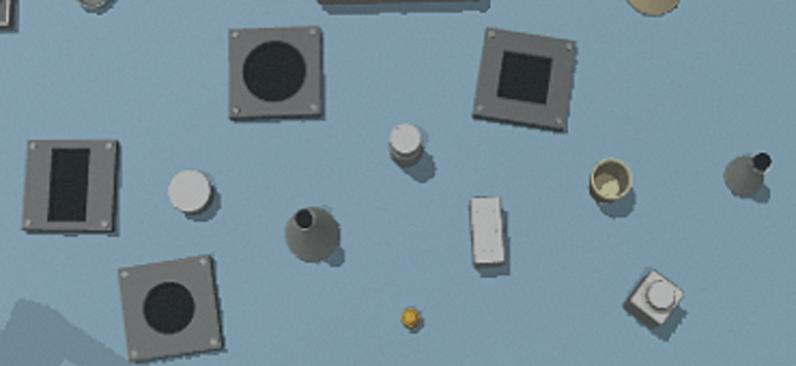

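Sizes agree with the description: plates about 0.110 m, wells 76, 60, 58 and 88x46 mm. I choose the grey round carriers, and the white disc, purple plate and amber knob are look-alikes. I'll turn the tool square to the world and go over the large flask, keeping the height.

>>> {"name": "send_rows", "arguments": {"moves": [[[0, 0, 0], -0.234, 1], [[0, 0, 0], -0.234, 1], [[0, 0, 0], -0.235, 1], [[-0.047, -0.0755, 0], 0, 1], [[-0.047, -0.0755, 0], 0, 1], [[-0.047, -0.0755, 0], 0, 1], [[-0.047, -0.0755, 0], 0, 1], [[-0.047, -0.0755, 0], 0, 1], [[-0.047, -0.0755, 0], 0, 1], [[-0.047, -0.0755, 0], 0, 1], [[-0.047, -0.0755, 0], 0, 1], [[-0.047, -0.0755, 0], 0, 1]], "force": 15}}

```text
time: 1.6
position: [0.4523, 0.1039, 0.2386]
tool_rot: [[-1.0, -0.0, -0.0], [-0.0, 1.0, 0.0], [0.0, 0.0, -1.0]]
contact_force: [-0.2, 0.5, -0.0]
opening: 1.0
finger_force: 0.0
```

Run:
```python
from h import *
s=r.state(); im=save('wrist','w1.png')
print(s['position'],proj('wrist',[[.4506,.1046,.113],[.4506,.1046,0]],s))
# two-view check of stoppers
sd=cv2.cvtColor(cv2.imread('pics/side1.png'),cv2.COLOR_BGR2HSV)[...,2]
for tu,su,z in (((280.94,231.3),(316,190),.113),((493.8,204.5),(473,350),.09)):
    c,ce,a=box(sd<60,su)
    o1,d1=ray('top',tu);o2,d2=ray('side',ce); d1=d1[0];d2=d2[0]
    t=np.linalg.lstsq(np.c_[d1,-d2],o2-o1,rcond=None)[0]
    print(a,ce,o1+d1*t[0],o2+d2*t[1],'on plane side',plane('side',ce,z))
```

```text
[0.45225375 0.10391085 0.2386348 ] [[321.65344644 231.68406078]
 [321.74643111 203.56779659]]
36 [314.5        191.11111111] [0.45146112 0.10508239 0.10788858] [0.4525724  0.1047244  0.10805496] on plane side [[0.44952556 0.09756446 0.113     ]]
96 [472.96875    349.94791667] [ 0.51045319 -0.40939045  0.08676394] [ 0.51048352 -0.40940667  0.08677519] on plane side [[ 0.50826928 -0.41131098  0.09      ]]
```

View pics/w1.png

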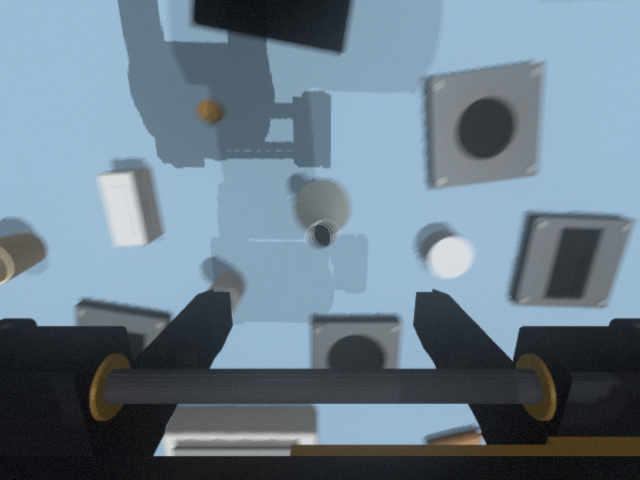

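The wrist view shows the stopper at (321,235), within about 2 mm of the prediction (322,232), so the large flask is confirmed. I descend and grip.

>>> {"name": "send_rows", "arguments": {"moves": [[[0, 0.001, 0.07], 0, 1], [[0, 0, 0.07], 0, 1], [[0, 0, 0.07], 0, 1], [[0, 0, 0.05], 0, 1], [[0, 0, 0.021], 0, 1], [[0, 0, 0], 0, 0], [[0, 0, 0], 0, 0], [[0, 0, 0], 0, 0], [[0, 0, 0], 0, 0], [[0, 0, 0], 0, 0]]}}

```text
time: 2.9
position: [0.4518, 0.1062, 0.0704]
tool_rot: [[-1.0, -0.0, 0.001], [-0.0, 1.0, -0.0], [-0.001, -0.0, -1.0]]
contact_force: [-0.2, -0.3, -0.8]
opening: 0.455
finger_force: 0.0
```

>>> {"name": "send_rows", "arguments": {"moves": [[[0, 0, 0], 0, 0], [[0, 0, 0], 0, 0], [[0, 0, 0], 0, 0], [[0, 0, 0], 0, 0]]}}

```text
time: 3.4
position: [0.4517, 0.1062, 0.0701]
tool_rot: [[-1.0, -0.0, -0.0], [-0.0, 1.0, 0.0], [0.0, 0.0, -1.0]]
contact_force: [-0.6, 0.8, 0.4]
opening: 0.24
finger_force: 15.0
```

Gripped at about 21 mm, which matches the neck. I lift and carry it to a hover over the large round well.

>>> {"name": "send_rows", "arguments": {"moves": [[[0, 0, -0.03], 0, 0], [[0, 0, -0.045], 0, 0], [[0, 0, -0.045], 0, 0], [[-0.0275, 0.0058, 0], 0, 0], [[-0.05, 0.0106, 0], 0, 0], [[-0.05, 0.0106, 0], 0, 0], [[-0.05, 0.0106, 0], 0, 0], [[-0.05, 0.0106, 0], 0, 0], [[-0.05, 0.0106, 0], 0, 0], [[-0.03, 0.0063, 0], 0, 0], [[-0.02, 0.0042, 0], 0, 0], [[0, 0, 0], 0, 0]], "force": 20}}

```text
time: 4.9
position: [0.6483, 0.1478, 0.1414]
tool_rot: [[-1.0, -0.0, -0.001], [-0.0, 1.0, -0.0], [0.001, -0.0, -1.0]]
contact_force: [0.1, -0.2, -1.6]
opening: 0.239
finger_force: 20.0
```

Run:
```python
from h import *
s=r.state(); im=save('wrist','w2.png'); t=save('top','top2.png')
print(s['position'],s['finger_force'],proj('wrist',[[.6485,.1478,.016]],s),proj('top',[[.6485,.1478,.016],[*s['position'][:2],.186],[*s['position'][:2],.073]]))
```

```text
[0.64828849 0.14784328 0.1413764 ] 19.992251498624682 [[320.79184009 234.02295581]] [[267.14603605 162.36972218]
 [258.89989004 141.15633661]
 [264.57358546 155.84118111]]
```

View pics/w2.png

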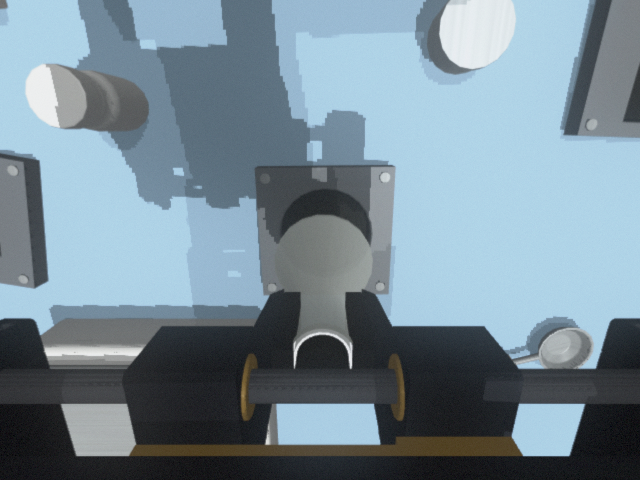

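The well's screws cross at about (325,235) and the flask body centres at about (324.5,255), so they are aligned. I lower it gently.

>>> {"name": "send_rows", "arguments": {"moves": [[[0, 0, 0.02], 0, 0], [[0, 0, 0.035], 0, 0], [[0, 0, 0.03], 0, 0], [[0, 0, 0.015], 0, 0], [[0, 0, 0.006], 0, 0], [[0, 0, 0.002], 0, 0], [[0, 0, 0.001], 0, 0], [[0, 0, 0.001], 0, 0], [[0, 0, 0.001], 0, 0], [[0, 0, 0], 0, 0]]}}

```text
time: 6.25
position: [0.6482, 0.1478, 0.0756]
tool_rot: [[-1.0, -0.0, 0.0], [-0.0, 1.0, 0.0], [-0.0, 0.0, -1.0]]
contact_force: [-0.8, -0.3, -0.4]
opening: 0.239
finger_force: 20.0
```

>>> {"name": "send_rows", "arguments": {"moves": [[[0, 0, 0.001], 0, 0], [[0, 0, 0.001], 0, 0], [[0, 0, 0.001], 0, 0], [[0, 0, 0], 0, 0]]}}

```text
time: 6.75
position: [0.6483, 0.1479, 0.0741]
tool_rot: [[-1.0, -0.0, 0.001], [-0.0, 1.0, 0.0], [-0.001, 0.0, -1.0]]
contact_force: [-0.4, 0.1, 3.1]
opening: 0.245
finger_force: 20.0
```

A contact force of 3 N shows it is on the floor. I release, rise and head for the small flask.

>>> {"name": "send_rows", "arguments": {"moves": [[[0, 0, 0], 0, 0.6], [[0, 0, 0], 0, 0.6], [[0, 0, 0], 0, 0.6], [[0, 0, 0], 0, 0.6], [[0, 0, -0.05], 0, 0.6], [[0, 0, -0.08], 0, 0.6], [[0, 0, -0.08], 0, 0.6]]}}

```text
time: 7.62
position: [0.648, 0.1478, 0.2011]
tool_rot: [[-1.0, -0.0, -0.0], [-0.0, 1.0, -0.0], [0.0, -0.0, -1.0]]
contact_force: [0.1, 0.0, 0.1]
opening: 0.596
finger_force: 0.0
```

>>> {"name": "send_rows", "arguments": {"moves": [[[0.023, -0.0928, 0], 0, 0.7], [[0.023, -0.0928, 0], 0, 0.7], [[0.023, -0.0928, 0], 0, 0.7], [[0.023, -0.0928, 0], 0, 0.7], [[0.023, -0.0928, 0], 0, 0.7], [[0.023, -0.0928, 0], 0, 0.7], [[0.023, -0.0928, 0], 0, 0.7], [[0.023, -0.0928, 0], 0, 0.7], [[0.023, -0.0928, 0], 0, 0.7], [[0.023, -0.0928, 0], 0, 0.7], [[0, 0, 0], 0, 0.7]]}}

```text
time: 9.0
position: [0.5087, -0.4124, 0.1989]
tool_rot: [[-1.0, 0.004, -0.001], [0.004, 1.0, -0.0], [0.001, -0.0, -1.0]]
contact_force: [-0.0, 0.3, -0.0]
opening: 0.703
finger_force: 0.0
```

Run:
```python
from h import *
s=r.state(); im=save('wrist','w3.png'); t=save('top','top3.png')
print(s['position'],s['qpos'],proj('wrist',[[.5102,-.409,.09],[.5102,-.409,.0]],s))
v=cv2.cvtColor(im,cv2.COLOR_RGB2HSV)[...,2]; w=np.zeros(v.shape,bool); w[150:300,250:400]=1
b=cv2.cvtColor(im,cv2.COLOR_RGB2BGR); q=np.hstack([cv2.resize(b[100:340,200:440],(400,400)),cv2.resize(t[100:300,180:380][:,:,::-1],(400,400))]); cv2.imwrite('pics/c2.png',q)
```

```text
[ 0.50871407 -0.41244826  0.19894483] [-8.61482983e-01  5.95126686e-01  1.04146537e+00 -4.64486818e-04
  1.50529206e+00 -2.42781158e+00] [[325.18928662 241.58931831]
 [324.43114983 214.49607865]]
```

View pics/c2.png

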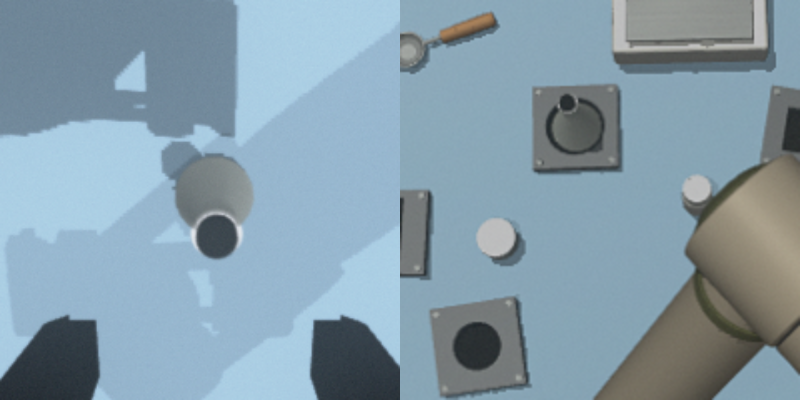

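The large flask stands in its well in the top view. The small flask's stopper is at wrist pixel (330,242) against a predicted (325,242). I make a small correction and descend.

>>> {"name": "send_rows", "arguments": {"moves": [[[-0.003, 0.007, 0.06], 0, 0.7], [[0, 0, 0.07], 0, 0.6], [[0, 0, 0.065], 0, 0.6], [[0, 0, 0.035], 0, 0.6], [[0, 0, 0.015], 0, 0.5], [[0, 0, 0.001], 0, 0.5], [[0, 0, 0], 0, 0], [[0, 0, 0], 0, 0], [[0, 0, 0], 0, 0], [[0, 0, 0], 0, 0], [[0, 0, 0], 0, 0], [[0, 0, 0], 0, 0]], "force": 15}}

```text
time: 10.6
position: [0.5123, -0.4052, 0.0527]
tool_rot: [[-1.0, -0.0, 0.001], [-0.0, 1.0, -0.001], [-0.001, -0.001, -1.0]]
contact_force: [-1.0, -1.3, 5.8]
opening: 0.247
finger_force: 14.8
```

>>> {"name": "send_rows", "arguments": {"moves": [[[0, 0, -0.01], 0, 0], [[0, 0, -0.04], 0, 0], [[0, 0, -0.07], 0, 0], [[0, 0, -0.07], 0, 0], [[0, 0, -0.027], 0, 0], [[0.0084, 0.0395, 0], 0, 0], [[0.0184, 0.0868, 0], 0, 0], [[0.0184, 0.0868, 0], 0, 0], [[0.0184, 0.0868, 0], 0, 0], [[0.0184, 0.0868, 0], 0, 0], [[0.0184, 0.0868, 0], 0, 0], [[0.0184, 0.0868, 0], 0, 0]], "force": 20}}

```text
time: 12.1
position: [0.4396, -0.0669, 0.1813]
tool_rot: [[-1.0, 0.0, -0.002], [0.0, 1.0, 0.001], [0.002, 0.001, -1.0]]
contact_force: [0.3, -0.1, -1.0]
opening: 0.241
finger_force: 19.8
```

>>> {"name": "send_rows", "arguments": {"moves": [[[0.0184, 0.0868, 0], 0, 0], [[0.0184, 0.0868, 0], 0, 0], [[0.0184, 0.0868, 0], 0, 0], [[0.0184, 0.0868, 0], 0, 0], [[0.0184, 0.0868, 0], 0, 0], [[0.0184, 0.0868, 0], 0, 0], [[0.0098, 0.0479, 0.05], 0, 0], [[0, 0, 0.05], 0, 0], [[0, 0, 0], 0, 0]]}}

```text
time: 13.22
position: [0.367, 0.2722, 0.1203]
tool_rot: [[-1.0, -0.001, -0.006], [-0.001, 1.0, -0.002], [0.006, -0.002, -1.0]]
contact_force: [-0.7, 0.9, 0.3]
opening: 0.243
finger_force: 19.8
```

Run:
```python
from h import *
s=r.state(); im=save('wrist','w4.png')
print(s['position'],s['finger_force'],s['tool_rot'][0],proj('wrist',[[.3672,.2722,.016],[*s['position'][:2],s['position'][2]-.0527]],s))
```

```text
[0.36696061 0.27216169 0.12028569] 19.817309235222638 [-9.99983146e-01 -9.16017401e-04 -5.73312267e-03] [[321.103766   242.61669183]
 [320.64320992 267.71011144]]
```

View pics/w4.png

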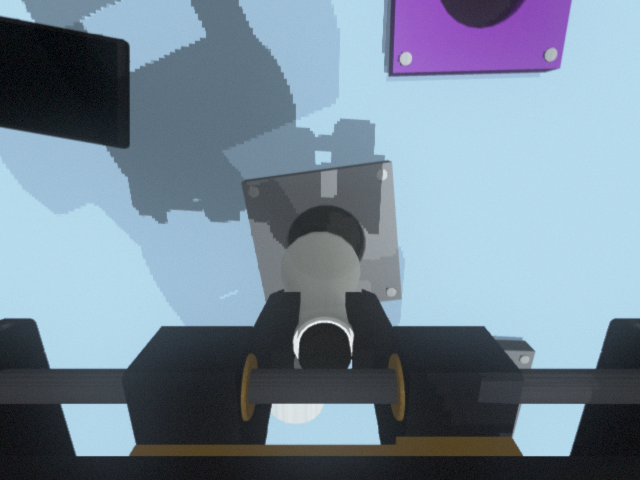

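The small flask's base is centred at about x=321 while the well's circle is at about x=327, so it needs a shift of a few mm in +y. I measure both edges.

Run:
```python
from h import *
s=r.state(); g=cv2.imread('pics/w4.png'); hsv=cv2.cvtColor(g,cv2.COLOR_BGR2HSV); v=hsv[...,2].astype(int)
for y in (222,230): print(y,v[y,275:385:2])
for x in (310,321,327,335): print(x,v[195:245:2,x])
print(v[265,270:375:2])
print(plane('wrist',[(327,206.5)],.016,s)+[.03,0,0], plane('wrist',[(321.5,231.5)],.0676,s)+[.024,0,0])
```

```text
222 [ 79  83  83  80  79  76  78  77  76  61  50  45  49  42  47  50  50  44
  47  49  51  50  47  46  47  47  47  52  55  55  62  57  56  62  60  61
  57  58  60  63  61  60  92  98  99  98 101 101 105 103 102 104 143 164
 165]
230 [ 84  85  81  83  80  81  79  64  51  46  48  52  46  47  47  45  48  42
  46  47  47  47  45  45  52  51  53  59  57  57  53  52  59  56  56  57
  57  59  57  58  60  61  55  62 117 154 111 101 103 101 101 102 157 164
 161]
310 [ 97  91  96  89  92  93  82  51  46  47  44  51  44  49  45  47  48  43
  49 109 125 125 123 123 123]
321 [147 112  95  97  95  73  54  51  52  50  48  47  48  48  45  45  47  43
  64 118 129 128 129 131 127]
327 [154 125  97  96  90  74  48  46  51  51  50  49  45  51  50  59  58  52
  74 123 131 131 131 127 129]
335 [116  95  95  99  93  88  59  50  52  60  56  59  55  60  57  56  56  56
  56  60 114 136 135 138 133]
[128 131 128 130 130 129 117 120 120 117 121 123 121 119 119 122 122 119
 122 122 124 122 124 125 124 126 126 123 126 128 129 129 129 133 135 138
 140 138 139 141 142 143 144 148 152 143 138 139 141 140 143 142 143]
[[0.37054527 0.27683104 0.016     ]] [[0.36893745 0.27285023 0.0676    ]]
```

>>> {"name": "send_rows", "arguments": {"moves": [[[-0.0017, 0.005, 0.02], 0, 0], [[0, 0, 0.035], 0, 0], [[0, 0, 0.03], 0, 0], [[0, 0, 0.01], 0, 0], [[0, 0, 0.004], 0, 0], [[0, 0, 0.001], 0, 0], [[0, 0, 0.001], 0, 0], [[0, 0, 0.001], 0, 0], [[0, 0, 0], 0, 0]]}}

```text
time: 14.4
position: [0.3696, 0.2756, 0.0613]
tool_rot: [[-1.0, -0.0, 0.0], [-0.0, 1.0, 0.0], [-0.0, 0.0, -1.0]]
contact_force: [0.5, -0.6, -0.6]
opening: 0.241
finger_force: 19.8
```

>>> {"name": "send_rows", "arguments": {"moves": [[[0, 0, 0.002], 0, 0], [[0, 0, 0.001], 0, 0], [[0, 0, 0.001], 0, 0], [[0, 0, 0.001], 0, 0], [[0, 0, 0.001], 0, 0], [[0, 0, 0.001], 0, 0], [[0, 0, 0], 0, 0]]}}

```text
time: 15.28
position: [0.3695, 0.2755, 0.0569]
tool_rot: [[-1.0, -0.0, -0.0], [-0.0, 1.0, -0.0], [0.0, -0.0, -1.0]]
contact_force: [0.1, 0.1, -0.7]
opening: 0.24
finger_force: 19.8
```

>>> {"name": "send_rows", "arguments": {"moves": [[[0, 0, 0.001], 0, 0], [[0, 0, 0.001], 0, 0], [[0, 0, 0], 0, 0]]}}

```text
time: 15.65
position: [0.37, 0.2755, 0.0566]
tool_rot: [[-1.0, -0.0, 0.002], [-0.0, 1.0, 0.0], [-0.002, 0.0, -1.0]]
contact_force: [-0.7, -3.3, 10.8]
opening: 0.24
finger_force: 19.8
```

On the floor. I release, rise, and travel over the square bottle.

>>> {"name": "send_rows", "arguments": {"moves": [[[0, 0, -0.0005], 0, 0.25], [[0, 0, 0], 0, 0.6], [[0, 0, 0], 0, 0.6], [[0, 0, 0], 0, 0.6], [[0, 0, 0], 0, 0.6], [[0, 0, -0.05], 0, 0.6], [[0, 0, -0.09], 0, 0.6], [[0, 0, -0.09], 0, 0.6], [[0, -0.04, -0.02], 0, 0.8], [[0, -0.085, 0], 0, 1], [[0, -0.085, 0], 0, 1], [[0, -0.085, 0], 0, 1]]}}

```text
time: 17.15
position: [0.3693, 0.0971, 0.2061]
tool_rot: [[-1.0, -0.001, 0.0], [-0.001, 1.0, -0.0], [-0.0, -0.0, -1.0]]
contact_force: [0.4, -0.1, -0.1]
opening: 0.993
finger_force: 0.0
```

>>> {"name": "send_rows", "arguments": {"moves": [[[0, -0.085, 0], 0, 1], [[0, -0.085, 0], 0, 1], [[0, -0.085, 0], 0, 1], [[0, -0.085, 0], 0, 1], [[0, -0.085, 0], 0, 1], [[0, -0.085, 0], 0, 1], [[0.017, -0.085, 0], 0, 1], [[0, 0, 0], 0.32, 1], [[0, 0, 0], 0.32, 1], [[0, 0, 0], 0.32, 1], [[0, 0, 0], 0.32, 1], [[0, 0, 0], 0, 1]]}}

```text
time: 18.65
position: [0.3594, -0.2584, 0.206]
tool_rot: [[-0.785, 0.62, -0.0], [0.62, 0.785, 0.0], [0.0, 0.0, -1.0]]
contact_force: [-0.1, 0.0, 0.4]
opening: 1.002
finger_force: 0.0
```

>>> {"name": "send_rows", "arguments": {"moves": [[[0, 0, 0], 0, 1], [[0, 0, 0], 0, 1]]}}

```text
time: 18.9
position: [0.3595, -0.2584, 0.206]
tool_rot: [[-0.785, 0.619, -0.0], [0.619, 0.785, 0.0], [0.0, -0.0, -1.0]]
contact_force: [-0.6, -0.8, 0.3]
opening: 1.001
finger_force: 0.0
```

Run:
```python
from h import *
s=r.state(); im=save('wrist','w5.png'); t=save('top','top4.png')
p=s['position']; print(s['position'],s['qpos'],s['tool_rot'])
print(proj('wrist',[[.36,-.281,.088]],s))
b=im[:,:,::-1]; c=proj('top',[[.37,.272,.05]])[0].astype(int)
cv2.imwrite('pics/c3.png',np.hstack([cv2.resize(b[60:360,180:480],(500,500)),cv2.resize(t[c[1]-45:c[1]+45,c[0]-25:c[0]+25][:,:,::-1],(278,500),interpolation=cv2.INTER_CUBIC)]))
```

```text
[ 0.35947556 -0.2584341   0.20604355] [-8.91898942e-01  2.23996784e-01  1.63241435e+00 -5.18486489e-05
  1.28524549e+00 -1.79461908e+00] [[-7.85023920e-01  6.19465446e-01 -7.88869420e-05]
 [ 6.19465446e-01  7.85023923e-01  1.85462867e-05]
 [ 7.34169205e-05 -3.43084560e-05 -9.99999997e-01]]
[[300.15989819 253.89102395]]
```

View pics/c3.png

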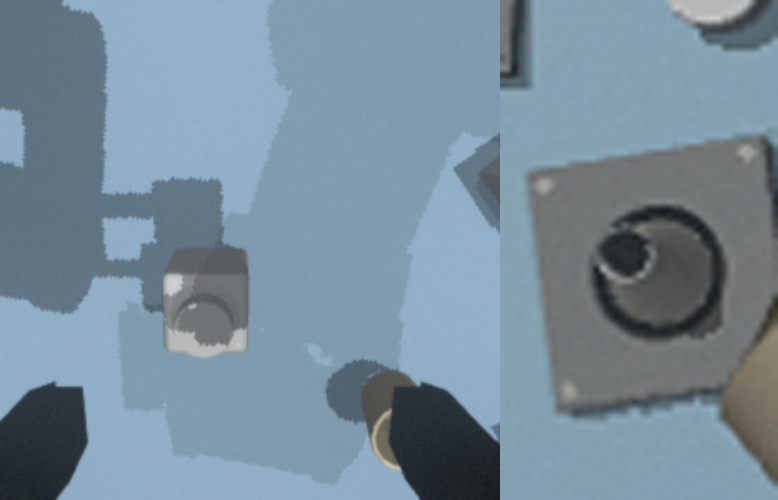

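The small flask sits in its well. The bottle's sides are parallel to the tool within about 1.5°, with the cap at wrist pixel (302,254) as predicted. I shift and descend.

>>> {"name": "send_rows", "arguments": {"moves": [[[-0.024, -0.029, 0], 0, 1], [[0, 0, 0.04], 0, 1], [[0, 0, 0.07], 0, 1], [[0, 0, 0.07], 0, 1], [[0, 0, 0.06], 0, 1], [[0, 0, 0.04], 0, 1], [[0, 0, 0.01], 0, 1], [[0, 0, 0], 0, 0], [[0, 0, 0], 0, 0], [[0, 0, 0], 0, 0], [[0, 0, 0], 0, 0], [[0, 0, 0], 0, 0]], "force": 20}}

```text
time: 20.5
position: [0.3601, -0.2811, 0.0324]
tool_rot: [[-0.784, 0.621, 0.0], [0.621, 0.784, -0.001], [-0.001, -0.0, -1.0]]
contact_force: [-0.9, 0.3, 3.3]
opening: 0.516
finger_force: 20.0
```

>>> {"name": "send_rows", "arguments": {"moves": [[[0, 0, 0], 0, 0], [[0, 0, 0], 0, 0]]}}

```text
time: 20.75
position: [0.3601, -0.2811, 0.0323]
tool_rot: [[-0.784, 0.621, 0.0], [0.621, 0.784, -0.0], [-0.001, -0.0, -1.0]]
contact_force: [-0.4, 0.2, 5.7]
opening: 0.519
finger_force: 20.0
```

The opening is 45.7 mm, which matches the 46 mm bottle. I lift, turn to the carrier's angle and carry over.

>>> {"name": "send_rows", "arguments": {"moves": [[[0, 0, -0.02], 0, 0], [[0, 0, -0.04], 0, 0], [[0, 0, -0.05], -0.18, 0], [[0, 0, -0.04], -0.26, 0], [[0, 0, -0.01], -0.26, 0], [[-0.036, 0.0265, 0], -0.22, 0], [[-0.07, 0.0517, 0], 0, 0], [[-0.07, 0.0517, 0], 0, 0], [[-0.07, 0.0517, 0], 0, 0], [[-0.07, 0.0517, 0], 0, 0], [[-0.06, 0.0443, 0], 0, 0], [[-0.03, 0.0219, 0], 0, 0]]}}

```text
time: 22.25
position: [0.6354, -0.1514, 0.128]
tool_rot: [[-0.983, 0.185, -0.001], [0.185, 0.983, 0.0], [0.001, 0.0, -1.0]]
contact_force: [-0.5, 0.8, -2.1]
opening: 0.526
finger_force: 20.0
```

>>> {"name": "send_rows", "arguments": {"moves": [[[0, 0, 0], 0, 0], [[0, 0, 0], 0, 0]]}}

```text
time: 22.5
position: [0.6332, -0.1533, 0.1281]
tool_rot: [[-0.982, 0.187, -0.001], [0.187, 0.982, 0.0], [0.001, -0.0, -1.0]]
contact_force: [-0.4, 0.3, -2.5]
opening: 0.515
finger_force: 20.0
```

Run:
```python
from h import *
s=r.state(); im=save('wrist','w6.png')
print(s['position'],s['finger_force'],s['tool_rot'][0])
P=s['position'];print(proj('wrist',[[.633,-.1503,.016]],s),proj('wrist',[P+s['tool_rot']@[a*.023,b*.023,.0323] for a,b in ((1,1),(1,-1),(-1,1),(-1,-1))],s))
cv2.imwrite('pics/w6.png',im[:360,:,::-1])
```

```text
[ 0.63319487 -0.15328084  0.12810125] 19.992708913050592 [-9.82270215e-01  1.87468229e-01 -9.41990478e-04]
[[324.52477689 238.01832032]] [[362.29226407 243.02139218]
 [278.37649915 242.98562949]
 [359.38891857 316.96306356]
 [281.46163014 316.95052386]]
```

View pics/w6.png

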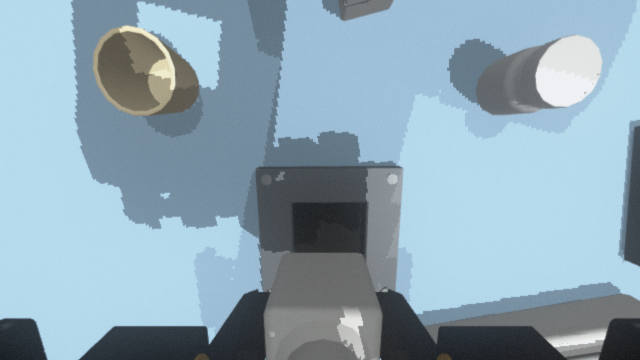

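The view shows the bottle's lower front edge at about y=253 (predicted 243) and the well at x 293–367 with its top edge at y=203. I compute the offset between them from these edges.

Run:
```python
from h import *
s=r.state(); R=s['tool_rot'];P=s['position']
g=cv2.cvtColor(cv2.imread('pics/w6.png'),cv2.COLOR_BGR2GRAY).astype(int)
print(g[225,280:380:2]);print(g[190:290:2,330]);print(g[275,255:395:2]); print(g[275:345:3,322])
for n,uv,z in (('well top edge L/R',[(293,203),(366,203)],.016),('bottle base edge',[(281,253),(361,253)],.0958),('screws',[(266,180),(392,179.5)],.017)):
    print(n,((plane('wrist',uv,z,s)-P)@R).round(4))
```

```text
[ 75  76  72  73  73  72  61  42  39  38  36  35  38  33  38  37  37  38
  40  34  41  48  46  40  44  46  46  47  51  47  48  52  38  36  46  46
  42  44  43  44  46  48  52  84 135 136 137 139 138 140]
[ 74  74  75  74  73  73  56  41  38  36  35  37  40  38  36  41  35  43
  45  48  46  49  48  45  49  47  43  45  45  42  49  63 104 101 101 106
 105 106 106 104 107 104 107 107 106 109 107 106 107 108]
[182 183 182 123 122 121 121 120 119 121 115 105 106 107 104 107 107 105
 105 108 105 105 106 108 106 104 106 105 107 102 107 108 104 105 102 106
 104 105 107 107 105 107 105 107 107 109 107 106 105 104 105 104 108 107
 109 108 104 110 129 129 131 133 134 133 132 134 134 136 136 136]
[106 104 103 107 106 106 108 110 110 108 108 120 133 134 137 133 134 133
 134 136 132 129 109 106]
well top edge L/R [[ 0.0287 -0.0213  0.1122]
 [ 0.0287  0.0345  0.1122]]
bottle base edge [[ 0.0171 -0.0218  0.0324]
 [ 0.0171  0.0225  0.0324]]
screws [[ 0.0463 -0.0409  0.1113]
 [ 0.0467  0.0531  0.1113]]
```

Run:
```python
from h import *
s=r.state(); R=s['tool_rot'];P=s['position']
print('front top edge',((plane('wrist',[(268,309),(322,309),(378,309)],P[2]-.0323+.066,s)-P)@R).round(4))
t=save('top','top5.png'); im=save('wrist','w7.png')
c=proj('top',[P])[0].astype(int); print(c)
cv2.imwrite('pics/c4.png',np.hstack([cv2.resize(t[c[1]-45:c[1]+45,c[0]-45:c[0]+45][:,:,::-1],(400,400),interpolation=cv2.INTER_CUBIC),cv2.resize(im[200:440,200:440][:,:,::-1],(400,400))]))
```

```text
front top edge [[ 0.0193 -0.019  -0.0337]
 [ 0.0193  0.0009 -0.0337]
 [ 0.0193  0.0216 -0.0337]]
[388 152]
```

View pics/c4.png

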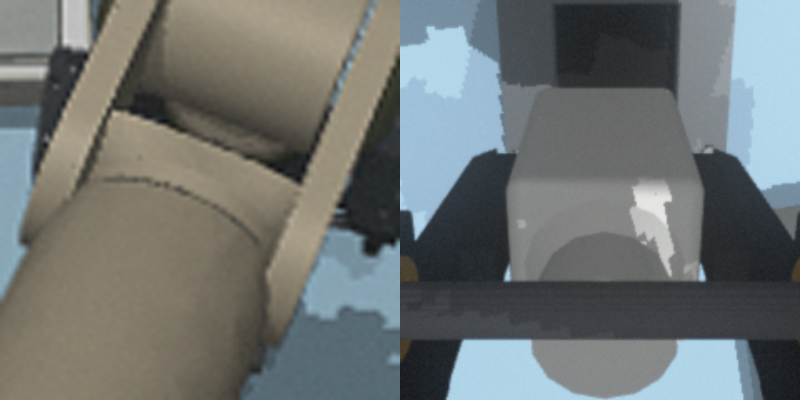

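The bottle is held upright, about 4–5 mm back along tool x. I correct tool x and y, and come down to just above the plate to check again.

>>> {"name": "send_rows", "arguments": {"moves": [[[0.0075, 0.0075, 0.02], 0, 0], [[0, 0, 0.04], 0, 0], [[0, 0, 0.04], 0, 0], [[0, 0, 0.02], 0, 0], [[0, 0, 0], 0, 0], [[0, 0, 0], 0, 0]]}}

```text
time: 23.4
position: [0.6308, -0.1479, 0.0569]
tool_rot: [[-0.982, 0.187, 0.001], [0.187, 0.982, -0.001], [-0.001, -0.0, -1.0]]
contact_force: [-0.4, 0.3, -1.4]
opening: 0.525
finger_force: 20.0
```

Run:
```python
from h import *
s=r.state(); R=s['tool_rot'];P=s['position'];print(P,s['contact_force'])
im=save('wrist','w8.png')
cv2.imwrite('pics/c5.png',cv2.resize(im[140:340,220:420][:,:,::-1],(600,600)))
```

```text
[ 0.63084513 -0.14787658  0.05692568] [-0.38461494  0.33838748 -1.35930916]
```

View pics/c5.png

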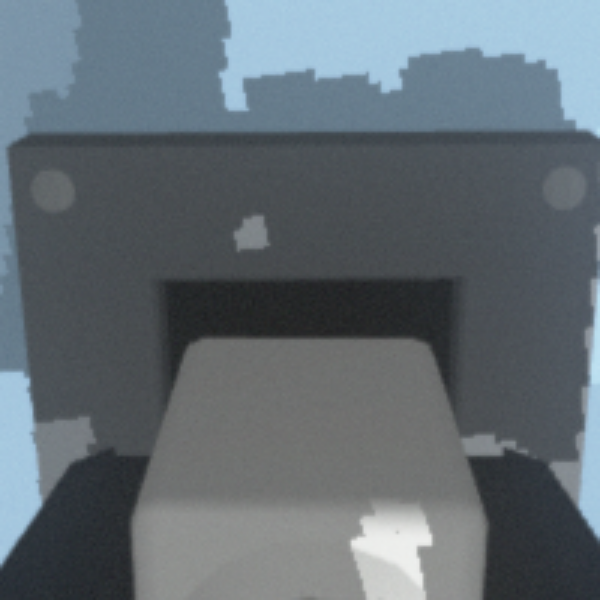

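The bottle is centred laterally in the well (bottle at about 310, well at about 311 in the crop). The front gap is about 2 mm too wide, so I nudge +x and lower gently.

>>> {"name": "send_rows", "arguments": {"moves": [[[0.0033, 0, 0], 0, 0], [[0, 0, 0.008], 0, 0], [[0, 0, 0.008], 0, 0], [[0, 0, 0.006], 0, 0], [[0, 0, 0.004], 0, 0], [[0, 0, 0.002], 0, 0], [[0, 0, 0.001], 0, 0], [[0, 0, 0.001], 0, 0], [[0, 0, 0.001], 0, 0], [[0, 0, 0], 0, 0]]}}

```text
time: 24.7
position: [0.6285, -0.1473, 0.0375]
tool_rot: [[-0.982, 0.187, 0.0], [0.187, 0.982, -0.0], [-0.0, 0.0, -1.0]]
contact_force: [0.2, -0.5, -2.2]
opening: 0.52
finger_force: 20.0
```

>>> {"name": "send_rows", "arguments": {"moves": [[[0, 0, 0.001], 0, 0], [[0, 0, 0.001], 0, 0], [[0, 0, 0], 0, 0]]}}

```text
time: 25.08
position: [0.6286, -0.1473, 0.0364]
tool_rot: [[-0.982, 0.187, 0.0], [0.187, 0.982, -0.0], [-0.0, -0.0, -1.0]]
contact_force: [-1.8, 0.1, -0.5]
opening: 0.52
finger_force: 20.0
```

>>> {"name": "send_rows", "arguments": {"moves": [[[0, 0, 0.001], 0, 0], [[0, 0, 0], 0, 0]]}}

```text
time: 25.32
position: [0.6285, -0.1473, 0.0364]
tool_rot: [[-0.982, 0.187, 0.0], [0.187, 0.982, -0.0], [-0.0, -0.0, -1.0]]
contact_force: [-3.4, 0.7, 5.8]
opening: 0.519
finger_force: 20.0
```

Floor contact. I release, rise, turn to the box's angle and go over it.

>>> {"name": "send_rows", "arguments": {"moves": [[[0, 0, 0], 0, 0.53], [[0, 0, 0], 0, 0.9], [[0, 0, 0], 0, 0.9], [[0, 0, 0], 0, 0.9], [[0, 0, 0], 0, 0.9], [[0, 0, -0.04], 0, 0.9], [[0, 0, -0.08], 0, 0.9], [[0, 0, -0.08], 0, 1], [[0, 0, -0.07], -0.21, 1], [[0, 0, 0], -0.2, 1]]}}

```text
time: 26.58
position: [0.6296, -0.1477, 0.2016]
tool_rot: [[-1.0, -0.03, 0.007], [-0.03, 1.0, -0.003], [-0.006, -0.003, -1.0]]
contact_force: [0.2, 0.2, -0.8]
opening: 0.999
finger_force: 0.0
```

>>> {"name": "send_rows", "arguments": {"moves": [[[0.0605, 0.0175, 0], 0, 1], [[0.0605, 0.0175, 0], 0, 1], [[0.0605, 0.0175, 0], 0, 1], [[0.0605, 0.0175, 0], 0, 1], [[0.0605, 0.0175, 0], 0, 1], [[0, 0, 0], 0, 1], [[0, 0, 0], 0, 1], [[0, 0, 0], 0, 1]]}}

```text
time: 27.58
position: [0.4465, -0.1, 0.1976]
tool_rot: [[-1.0, -0.027, 0.0], [-0.027, 1.0, -0.0], [-0.0, -0.0, -1.0]]
contact_force: [0.6, 0.1, 0.8]
opening: 1.0
finger_force: 0.0
```

Run:
```python
from h import *
s=r.state(); R=s['tool_rot'];P=s['position'];print(P,R[0])
im=save('wrist','w9.png'); t=save('top','top6.png')
B=np.array([[.4457+a*.038,-.0996+b*.017,.045] for a in(1,-1) for b in(1,-1)])
print(proj('wrist',B,s).round(1)); c=proj('top',[[.633,-.15,.05]])[0].astype(int)
cv2.imwrite('pics/c6.png',np.hstack([cv2.resize(im[140:340,220:420][:,:,::-1],(400,400)),cv2.resize(t[c[1]-40:c[1]+40,c[0]-40:c[0]+40][:,:,::-1],(400,400),interpolation=cv2.INTER_CUBIC)]))
```

```text
[ 0.44653823 -0.09998656  0.19756488] [-9.99647919e-01 -2.65319096e-02  3.09177237e-04]
[[338.5 263.6]
 [302.2 262.7]
 [342.1 182.2]
 [303.  181.1]]
```

View pics/c6.png

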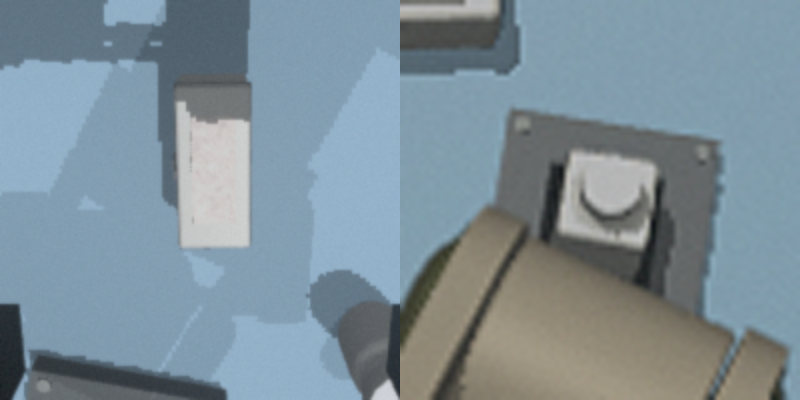

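The square bottle sits in its well. The box's top corners are at about (308,182), (345,182), (310,264) and (345,264), aligned with the tool within 1°. I descend and grip.

>>> {"name": "send_rows", "arguments": {"moves": [[[0, 0.0025, 0.05], 0, 1], [[0, 0, 0.08], 0, 1], [[0, 0, 0.08], 0, 1], [[0, 0, 0.06], 0, 1], [[0, 0, 0.025], 0, 0.8], [[0, 0, 0.006], 0, 0.6], [[0, 0, 0], 0, 0], [[0, 0, 0], 0, 0], [[0, 0, 0], 0, 0], [[0, 0, 0], 0, 0], [[0, 0, 0], 0, 0]]}}

```text
time: 29.05
position: [0.4458, -0.0981, 0.0174]
tool_rot: [[-1.0, -0.027, 0.001], [-0.027, 1.0, -0.0], [-0.001, -0.0, -1.0]]
contact_force: [-1.0, 1.0, 5.2]
opening: 0.383
finger_force: 20.0
```

>>> {"name": "send_rows", "arguments": {"moves": [[[0, 0, -0.02], 0, 0], [[0, 0, -0.06], 0, 0], [[0, 0, -0.08], 0.06, 0], [[0, 0, -0.04], 0.05, 0], [[-0.0054, 0.05, 0], 0, 0], [[-0.0099, 0.09, 0], 0, 0], [[-0.0099, 0.09, 0], 0, 0], [[-0.0099, 0.09, 0], 0, 0], [[-0.0099, 0.09, 0], 0, 0], [[-0.0099, 0.09, 0], 0, 0], [[-0.0099, 0.09, 0], 0, 0], [[-0.0099, 0.09, 0], 0, 0]]}}

```text
time: 30.55
position: [0.503, 0.31, 0.1377]
tool_rot: [[-1.0, 0.031, 0.0], [0.031, 1.0, -0.0], [-0.0, -0.0, -1.0]]
contact_force: [1.1, -0.3, -0.1]
opening: 0.383
finger_force: 20.0
```

>>> {"name": "send_rows", "arguments": {"moves": [[[-0.0099, 0.09, 0], 0, 0], [[-0.0055, 0.05, 0], 0, 0], [[-0.0005, 0.005, 0], 0, 0], [[0, 0, 0.05], 0, 0], [[0, 0, 0.05], 0, 0], [[0, 0, 0.01], 0, 0], [[0, 0, 0], 0, 0], [[0, 0, 0], 0, 0]]}}

```text
time: 31.55
position: [0.516, 0.3949, 0.0725]
tool_rot: [[-1.0, 0.031, 0.002], [0.031, 1.0, 0.001], [-0.002, 0.001, -1.0]]
contact_force: [0.5, -0.1, -2.3]
opening: 0.382
finger_force: 20.0
```

Run:
```python
from h import *
s=r.state(); R=s['tool_rot'];P=s['position'];print(P,R[0],s['finger_force'])
im=save('wrist','w10.png')
print('base corners if centred',proj('wrist',[P+R@[.038,b*.017,.0174] for b in(-1,1)],s).round(1),proj('wrist',[[.5158,.3948,.016]],s))
cv2.imwrite('pics/c7.png',cv2.resize(im[90:340,195:445][:,:,::-1],(600,600)))
```

```text
[0.51601251 0.39492872 0.07253446] [-0.99950567  0.03137615  0.00199055] 19.97474853415042
base corners if centred [[285.6 223.3]
 [354.6 223.3]] [[320.18307    264.55067559]]
```

View pics/c7.png

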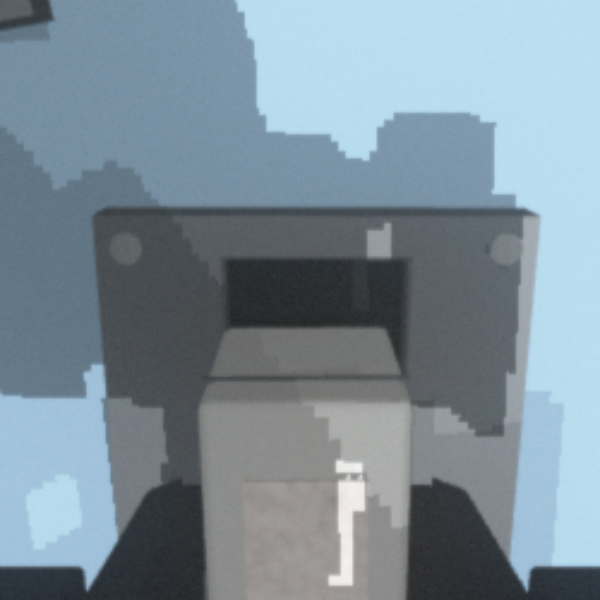

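Run:
```python
from h import *
s=r.state(); R=s['tool_rot'];P=s['position']
f=lambda x,y:(195+x/2.4,90+y/2.4)
for n,uv,z in (('well',[f(228,259),f(410,259)],.016),('screws',[f(125,249),f(506,249)],.017),('base',[f(213,328),f(395,328)],.0551),('top edge',[f(201,400),f(411,400)],.1001)):
    print(n,((plane('wrist',uv,z,s)-P)@R).round(4))
```

```text
well [[ 0.0432 -0.0181  0.0563]
 [ 0.0432  0.0271  0.0563]]
screws [[ 0.0458 -0.0433  0.0553]
 [ 0.0459  0.0505  0.0554]]
base [[ 0.0363 -0.0179  0.0172]
 [ 0.0363  0.0195  0.0173]]
top edge [[ 0.0375 -0.015  -0.0278]
 [ 0.0375  0.0172 -0.0278]]
```

The box needs about 3 mm in +y and nothing in x. I correct and lower it.

>>> {"name": "send_rows", "arguments": {"moves": [[[0, 0.005, 0], 0, 0], [[0, 0, 0.025], 0, 0], [[0, 0, 0.025], 0, 0], [[0, 0, 0.015], 0, 0], [[0, 0, 0.008], 0, 0], [[0, 0, 0.004], 0, 0], [[0, 0, 0.002], 0, 0], [[0, 0, 0.001], 0, 0], [[0, 0, 0.001], 0, 0], [[0, 0, 0.001], 0, 0], [[0, 0, 0], 0, 0]]}}

```text
time: 32.98
position: [0.5155, 0.3979, 0.0218]
tool_rot: [[-1.0, 0.031, -0.0], [0.031, 1.0, -0.0], [0.0, -0.0, -1.0]]
contact_force: [0.3, -0.1, -1.4]
opening: 0.385
finger_force: 20.0
```

>>> {"name": "send_rows", "arguments": {"moves": [[[0, 0, 0.001], 0, 0], [[0, 0, 0.001], 0, 0], [[0, 0, 0], 0, 0]]}}

```text
time: 33.35
position: [0.5156, 0.398, 0.0215]
tool_rot: [[-1.0, 0.031, 0.001], [0.031, 1.0, 0.0], [-0.001, 0.0, -1.0]]
contact_force: [-3.1, -2.1, 5.8]
opening: 0.383
finger_force: 20.0
```

Floor contact. I release, rise, and retreat so the cameras can see everything.

>>> {"name": "send_rows", "arguments": {"moves": [[[0, 0, 0], 0, 0.4], [[0, 0, 0], 0, 0.65], [[0, 0, 0], 0, 0.65], [[0, 0, 0], 0, 0.65], [[0, 0, 0], 0, 0.65], [[0, 0, -0.04], 0, 0.65], [[0, 0, -0.08], 0, 0.65], [[0, 0, -0.09], 0, 0.65], [[0.05, 0.02, -0.06], 0, 0.65], [[0.09, 0.03, 0], 0, 0.65], [[0.09, 0.03, 0], 0, 0.65], [[0.09, 0.03, 0], 0, 0.65]]}}

```text
time: 34.85
position: [0.3239, 0.4702, 0.1828]
tool_rot: [[-1.0, 0.031, 0.0], [0.031, 1.0, 0.0], [-0.0, 0.0, -1.0]]
contact_force: [0.5, 0.7, 0.3]
opening: 0.648
finger_force: 0.0
```

>>> {"name": "send_rows", "arguments": {"moves": [[[0.09, 0.03, 0], 0, 0.65], [[0.09, 0.03, 0], 0, 0.65], [[0, 0, 0], 0, 0.65], [[0, 0, 0], 0, 0.65]]}}

```text
time: 35.35
position: [0.2193, 0.5092, 0.1827]
tool_rot: [[-1.0, 0.031, 0.001], [0.031, 1.0, 0.0], [-0.001, 0.0, -1.0]]
contact_force: [0.6, 0.6, 0.7]
opening: 0.65
finger_force: 0.0
```

Run:
```python
from h import *
s=r.state(); print(s['time'],s['position'],s['contact_force'])
t=save('top','top7.png')[:,:,::-1]; d=save('side','side2.png')[:,:,::-1]
a=cv2.resize(t[130:310,135:515],(800,379),interpolation=cv2.INTER_CUBIC)
b=cv2.resize(d[130:400,150:520],(303,221)); 
cv2.imwrite('pics/c8.png',np.vstack([a,np.hstack([b,np.zeros((221,497,3),np.uint8)])]))
```

```text
35.35 [0.21931443 0.5091725  0.18273341] [0.57110164 0.62823783 0.73271907]
```

View pics/c8.png

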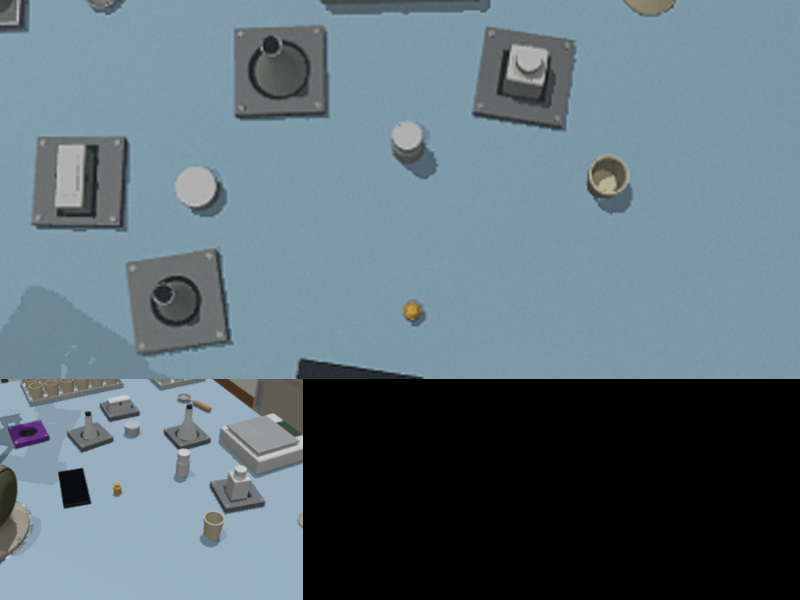

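All four vessels stand upright in their wells. Each touched down at its grip height plus 4 mm, which is the well floor. The round bottle, the cup and the purple plate have not moved, and the robot touches nothing.

```bash
python3 -c "
from cell import r
print(r.job_done())"
```

```text
the job is handed in; nothing more can be done
None
```

I handed the job in at about 35 s: the large flask, small flask, square bottle and sample box all stand upright and fully down in their matching wells, and the round bottle and cup are where they were.

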